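Brake the board turntable, then hold its index plunger out

TASK

Get the circuit-board turntable ready for a partner to re-index. First put its brake on: push the captive screw-knob (the one with the flat bar grip) straight down against its spring and only then, keeping it down, turn it clockwise as seen from above to its stop, so that it stays latched down. Only then pull the round index-plunger knob up as far as it goes, so that its pin is well clear of the seat hole in the disc, and finish while still holding it up there in the gripper; leave the power supply, carton, screwdriver and terminal block where they are.

Things in the scene. Friction and masses are not known exactly. Their poses are not given: they have to be found in the camera images.
- turntable: Fixed work-holder: grey base bar 110 x 300 mm (long along own y), on it a round aluminium disc 210 mm across (top 34 mm up; it does not turn here) with a green circuit board, parts up to 60 mm. At own y = +90 and -90 mm an arm 50 mm wide reaches over the disc's rim, top 66 mm up: one carries the brake, the other the plunger, either way round. Origin: centre of underside on the table.
- brake_unit: The brake's steel barrel, 34 mm across, 28 mm tall, fixed on one arm of the turntable, with the captive screw-knob on its vertical axis; origin at the centre of its underside, 66 mm above the table; z up.
- brake_grip (a point): Point to grip on the captive screw-knob, on its vertical axis, 128 mm above the table at the start, 10 mm below the knob's top. The knob is a dark steel bar 42 mm long (this point's x), 14 mm wide (y), 30 mm tall; under it, 20 mm below this point, a collar 26 mm across. The barrel's top is 34 mm below this point, 24 mm with the knob fully pushed. The point moves and turns with the knob.
- brake_push (a joint): How far the brake knob is pushed down, m: 0 up, 0.010 fully down. A spring of 4 N (up) to 7 N (down) pushes it up. Inside, lugs block turning (beyond 0.06 rad) until the knob is down about 0.008: do not force it round while up. Once turned, it stays latched down at about 0.008 when let go; not turned, it springs back up.
- brake_turn (a joint): How far the brake knob is turned clockwise as seen from above, rad: 0 at the start, stop at 1.4. It turns easily once the knob is pushed down and stays where it is left.
- plunger_grip (a point): Point to grip on the index plunger's pull knob, on its vertical axis, 108.5 mm above the table at the start, 12 mm below the knob's top. The knob is a black upright cylinder 26 mm across, 32 mm tall, right above a steel barrel 22 mm across and 22 mm tall; the knob's underside is 20 mm below this point. The point moves up with the knob; z up.
- pull_knob: The black cylindrical pull knob of the index plunger, together with which the pin moves; origin on the plunger's axis, 42.5 mm below plunger_grip; z up.
- pin (a joint): How far the index plunger is pulled up, m: 0 seated (the pin 10 mm down in the disc's seat hole), 0.018 fully up against its stop. A spring pulls it down with 6 N when seated and 10.5 N fully up; let go, it snaps back.
- supply: Bystander: black bench power supply 160 x 115 x 150 mm, 2.5 kg; origin at the centre of its underside.
- carton: Bystander: open cardboard carton 200 x 150 x 90 mm; origin at the centre of its underside.
- screwdriver: Bystander: screwdriver about 200 mm long lying on the table beyond the turntable along its own x.
- terminal_block: Bystander: grey plastic terminal block 30 x 50 x 34 mm on the robot's side of the turntable; origin at the centre of its underside.

How it is judged:
By the outcome, as a careful person would: the job done as asked, in the order asked, and still so for the second after the job is handed in, while the arm keeps its last pose, push and grip.
It also fails if it takes over 42 s, if anything falls off the work surface, if the arm or the gripper's body presses on something with over 40 N, if the wrist force passes 120 N, or if a joint passes its speed limit or range.

ROBOT

A 6-joint arm with a two-finger parallel gripper is mounted at the origin on the work surface. World frame = base frame: x ahead of the robot, y to its left, z up, the work surface at z = 0. Lengths are in m, angles in degrees, forces in N, time in s.
With the tool pointing down it reaches from about 0.325 to 0.775 m from the base axis. Payload 9.3 kg.
Tool frame: the origin (TCP) lies on the centre line of the jaws, within the pads' length; the fingertips stand 25 mm ahead of it and the grasp point (between the pads) lies 6 mm ahead of it; z points along the fingers, y is the line along which they close (so a half turn about z gives the same grasp; the last joint's range is limited). The gripper opens to 85 mm and grips with 20 to 120 N. Pads are 22 mm wide; open, the fingers measure 114 mm over their backs; the gripper's body (76 mm by 85 mm) begins 54 mm behind the grasp point. The pads swing forward as they close: fully open they stand 13 mm farther back than shut.
Start: joints at [-78.415, 14.817, 1.232, 76.415, 0, 81.257], TCP at [0.191, -0.516, 0.256] pointing down, gripper open.
Joint ranges: [-174.27, 174.27], [-52.1, 104.24], [-59.71, 78.15], [-110.17, 111.67], [-87.03, 83.33], [-180, 180]. Speed limits (degrees/s): [127.2, 127.2, 159.86, 180, 180, 180].

INTERFACE

Orientations are given as [roll, pitch, yaw] about the fixed x, y, z axes, in that order (R = Rz(yaw) Ry(pitch) Rx(roll)).
In Python, from cell import robot gives the robot as it stands.
- The arm moves only by the tool arm_command, never from a script. Its arguments are lists of equal length, an entry for each row: "translation": the shift along the world's x, y, z in m, a list of three; "rotation": the turn, a rotation vector about the world's x, y, z in degrees, a list of three; "gripper": the finger opening in m, from 0 to 0.0854. In form: {"translation": [[dx, dy, dz], ...], "rotation": [[ax, ay, az], ...], "gripper": [gripper, ...]}. A call has 1 to 12 rows; each row is the pose to reach, as a shift and turn from the pose commanded when the call began; what a row does not reach only later rows make up. A row lasts 1/10 s, in which the tool goes at most 50 mm and 8.59 degrees, less where a joint would pass 70% of its speed; a pose out of reach is approached as far as the arm can. A call with a gripper value outside its range is refused whole. The fingers move at their own pace and stop on an object; the grip force is fixed at half the most. Time passes only in rows, so rows that repeat a pose let the fingers close. It gives the time, the measured TCP pose, the force, the opening and the grip force at its end, in the units of the state.
- robot.sense(): the state, without advancing time (a new reading comes with each control period).
- robot.grab_frame(name): name is "scene" or "top"; returns a dict with "frame" (480x640x3 uint8, red, green, blue), "fx", "fy", "cx", "cy" (pixels), "extrinsics" (4x4, takes a point from camera to world coordinates). Camera axes: x right, y down, z forward; pixel columns grow to the right and rows downward; lengths in m; the calibration is good to about 2 mm. A picture is of the moment at which its call begins. There is no depth.
- robot.sign_off(): hands the job in; it is judged then, once.
The state is a dict: "t": time; "joint_pos": joint angles; "joint_vel": joint speeds; "tau": joint torques, N m; "tool_pos": TCP position; "tool_rot": TCP orientation; "force": force on the tool from outside, world axes, zero at the start; "moment": the same for the moment, N m; "finger_gap": finger opening in m; "grip_force": force on a finger pad.
Only numpy, scipy, OpenCV 4.12 (cv2) and the standard library are available. Lean on these libraries where they do the work, as an engineer would, in place of code of your own. Each camera call takes 0.05 s, during which the arm holds its last target. There are 200 camera calls.

## Working session

There is one attempt and no reset: what is moved stays moved. The work goes in short steps, Python scripts to look and compute and a tool call to move; the robot and the scene stay as the last step left them, time stands still between calls to the robot, and variables do not carry over. Pictures are saved under pics/ and viewed, at most 10 in all, crops included, and the job is handed in when it is done.

Besides the shell and the picture viewer there is one more tool, called after "Request:" by a JSON object that holds its "api" and its "payload", one argument or row to a line. arm_command: Moves the arm, as the interface text tells. Its arguments: {"type":"object","properties":{"translation":{"type":"array"},"rotation":{"type":"array"},"gripper":{"type":"array"}},"required":["translation","rotation","gripper"]}

```bash
mkdir -p pics; python3 - <<'E'
from cell import robot
import cv2,pickle
for n in("scene","top"):
    f=robot.grab_frame(n); pickle.dump(f,open(f"{n}.pkl","wb"))
    cv2.imwrite(f"pics/{n}0.png",f["frame"][:,:,::-1]); print(n,f["fx"],f["cx"],f["cy"],f["extrinsics"])
print(robot.sense())
E
```

```text
scene 484.7680480632227 325.7824806437923 235.96630643860814 [[ 0.21977974  0.758423   -0.61358897  1.22884043]
 [ 0.97536293 -0.18313217  0.12300313 -0.12457044]
 [-0.01907947 -0.62550553 -0.77998642  0.93668668]
 [ 0.          0.          0.          1.        ]]
top 537.9679632229492 317.169855110246 247.87551711319617 [[-0.01759127 -0.98698388  0.1598542   0.33618558]
 [-0.99971874  0.01481945 -0.01851544  0.01301757]
 [ 0.01590549 -0.16013495 -0.98696698  1.61144797]
 [ 0.          0.          0.          1.        ]]
{'t': 0.1, 'joint_pos': array([-7.84138896e+01,  1.48467980e+01,  1.19514402e+00,  7.64144096e+01,
        5.04854825e-04,  8.12581985e+01]), 'joint_vel': array([-0.03293343, -0.02838675,  0.15214806, -0.02334079,  0.05911688,
        0.0460847 ]), 'tau': array([ 4.03472688e-03, -5.56696522e+01,  3.45069981e+01,  1.15270499e-02,
       -4.28850751e-05, -3.45094406e-06]), 'tool_pos': array([ 0.19103547, -0.51553635,  0.25574072]), 'tool_rot': array([-1.79934781e+02, -1.05394561e-02,  2.03279056e+01]), 'force': array([0.25939897, 0.4345383 , 0.41559052]), 'moment': array([0.00943982, 0.02616065, 0.00989058]), 'grip_force': 0.0, 'finger_gap': 0.08550660707604622}
```

View pics/scene0.png

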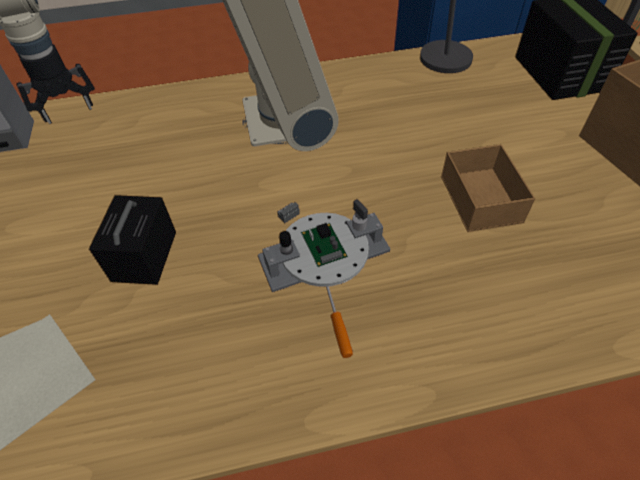

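View pics/top0.png

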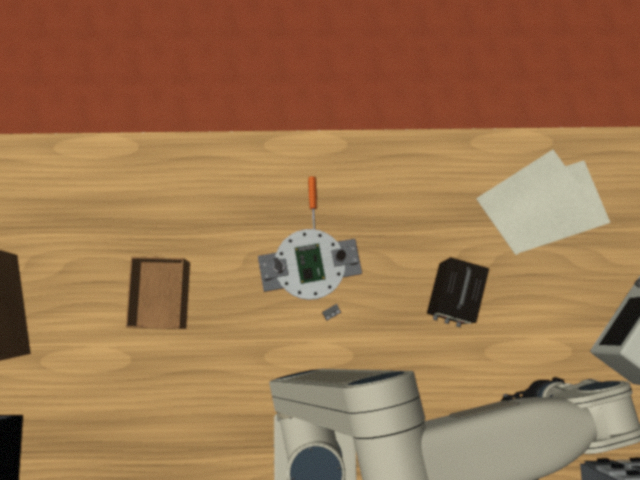

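The scene view shows the plunger's black knob near (286,240) and the brake bar near (361,210). In the top view the brake is near (278,266) and the plunger near (341,255). I'll take enlarged crops of both.

```bash
python3 - <<'E'
import cv2,pickle,numpy as np
s=pickle.load(open("scene.pkl","rb"))["frame"][190:300,250:400,::-1]
t=pickle.load(open("top.pkl","rb"))["frame"][220:310,250:370,::-1]
cv2.imwrite("pics/sc.png",cv2.resize(s,None,fx=5,fy=5,interpolation=cv2.INTER_CUBIC))
cv2.imwrite("pics/tc.png",cv2.resize(t,None,fx=6,fy=6,interpolation=cv2.INTER_CUBIC))
E
```

```text
(no output)
```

View pics/sc.png

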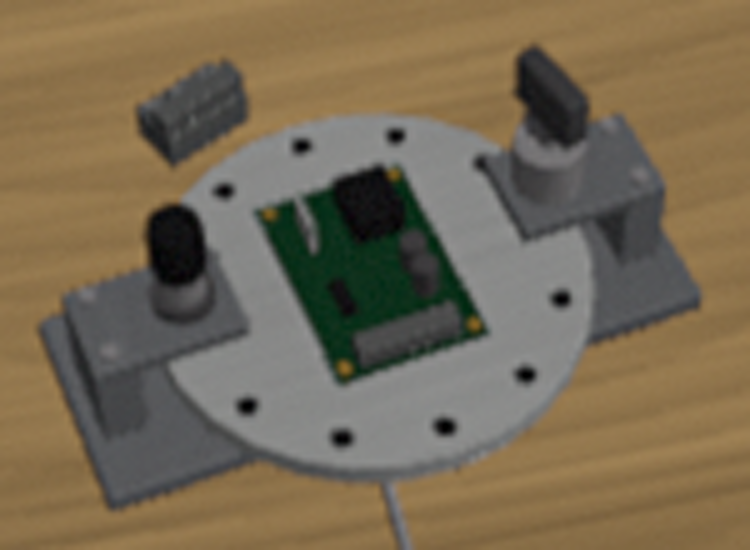

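View pics/tc.png

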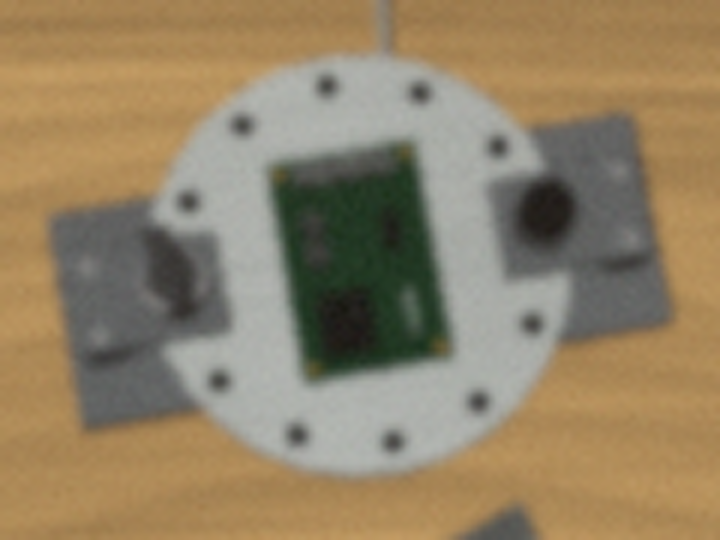

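```bash
cat > h.py <<'E'
import numpy as np,pickle
C={n:pickle.load(open(f"{n}.pkl","rb")) for n in("scene","top")}
def ray(n,u,v):
    f=C[n];E=f["extrinsics"];d=E[:3,:3]@[(u-f["cx"])/f["fx"],(v-f["cy"])/f["fy"],1];return E[:3,3],d
def plane(n,u,v,z):
    o,d=ray(n,u,v);return (o+d*(z-o[2])/d[2])[:2]
def proj(n,p):
    f=C[n];E=f["extrinsics"];c=E[:3,:3].T@(np.array(p)-E[:3,3]);return c[0]/c[2]*f["fx"]+f["cx"],c[1]/c[2]*f["fy"]+f["cy"]
S=lambda u,v,z:plane("scene",250+(u+.5)/5-.5,190+(v+.5)/5-.5,z)
T=lambda u,v,z:plane("top",250+(u+.5)/6-.5,220+(v+.5)/6-.5,z)
E
python3 - <<'E'
from h import *
import cv2
np.set_printoptions(precision=4,suppress=True)
print("brake top S",S(554,76,.138),"T",T(171,271,.138))
print("bar ends S",S(529,50,.138),S(583,98,.138),"T",T(150,232,.138),T(188,312,.138))
print("plunger S",S(178,220,.1205),"T",T(547,209,.1205))
# barrel tops/bottoms
print("brake barrel T low",T(175,275,.094))
# disc outline
f=C["top"]["frame"];g=cv2.cvtColor(f,cv2.COLOR_RGB2HSV)
m=((g[...,1]<40)&(g[...,2]>130)).astype(np.uint8);m[:220]=0;m[310:]=0;m[:,:250]=0;m[:,370:]=0
c=max(cv2.findContours(m,0,1)[0],key=cv2.contourArea)
w=np.array([plane("top",*p[0],.034) for p in cv2.convexHull(c)],np.float32)
print("disc",cv2.minEnclosingCircle(w))
# dark knob blobs
for n,b in(("top",(325,240,357,272)),("scene",(275,225,300,252))):
    v=C[n]["frame"].max(2)[b[1]:b[3],b[0]:b[2]]
    k=(v<50).astype(np.uint8)
    _,_,st,ce=cv2.connectedComponentsWithStats(k);i=1+st[1:,4].argmax();print(n,st[i],ce[i]+b[:2])
# arm screws / base edges, own y direction
print("base corners T z0?",T(55,215,.012),T(85,430,.012),T(672,318,.012),T(632,115,.066))
print("board corners",T(275,165,.04),T(412,142,.04),T(310,380,.04),T(450,352,.04))
E
```

```text
brake top S [0.532  0.0957] T [0.5293 0.094 ]
bar ends S [0.5141 0.089 ] [0.5477 0.1047] T [0.5476 0.1036] [0.5102 0.0863]
plunger S [ 0.5597 -0.0801] T [ 0.5581 -0.0808]
brake barrel T low [0.5331 0.0945]
disc ((0.5464296936988831, 0.007953532971441746), 0.10566405206918716)
top [12 11  8  9 58] [340.5345 254.8793]
scene [  5   6  11  17 154] [284.8701 238.9935]
base corners T z0? [0.575  0.1587] [0.4672 0.1439] [ 0.5183 -0.1486] [ 0.6118 -0.1267]
board corners [0.594  0.0479] [ 0.6045 -0.0199] [0.4875 0.032 ] [ 0.5001 -0.0366]
```

The measured points agree with each other: brake axis ≈ (0.531, 0.096), plunger axis ≈ (0.560, -0.081), 178 mm apart against 180 expected. Their midpoint falls on the disc centre, and the bar lies at 25° from x. I'll approach at yaw 205° so the wrist has room for the clockwise turn.

Request:
{"api": "arm_command", "payload": {
  "translation": [
    [0.02, 0.03, 0.03],
    [0.05, 0.08, 0.05],
    [0.08, 0.13, 0.05],
    [0.11, 0.18, 0.05],
    [0.13, 0.22, 0.05],
    [0.15, 0.26, 0.05],
    [0.17, 0.3, 0.05],
    [0.19, 0.34, 0.05],
    [0.21, 0.38, 0.05],
    [0.23, 0.42, 0.05],
    [0.25, 0.45, 0.05],
    [0.26, 0.47, 0.05]
  ],
  "rotation": [
    [0, 0, 8],
    [0, 0, 16],
    [0, 0, 24],
    [0, 0, 32],
    [0, 0, 40],
    [0, 0, 48],
    [0, 0, 56],
    [0, 0, 64],
    [0, 0, 72],
    [0, 0, 80],
    [0, 0, 88],
    [0, 0, 96]
  ],
  "gripper": [0.06, 0.06, 0.06, 0.06, 0.06, 0.06, 0.06, 0.06, 0.06, 0.06, 0.06, 0.06]
}}

```text
t: 1.3
tool_pos: [0.4519, -0.0434, 0.306]
tool_rot: [-180.0, -0.0, 116.8]
force: [0.6, -0.2, -0.9]
finger_gap: 0.0601
grip_force: 0.0
```

Request:
{"api": "arm_command", "payload": {
  "translation": [
    [0.02, 0.03, 0],
    [0.04, 0.06, 0],
    [0.05, 0.09, -0.01],
    [0.06, 0.11, -0.02],
    [0.07, 0.125, -0.04],
    [0.08, 0.1425, -0.06],
    [0.0805, 0.1425, -0.08],
    [0.0805, 0.1425, -0.09],
    [0.0805, 0.1425, -0.1],
    [0.0805, 0.1425, -0.1],
    [0.0805, 0.1425, -0.1],
    [0.0805, 0.1425, -0.1]
  ],
  "rotation": [
    [0, 0, 8],
    [0, 0, 16],
    [0, 0, 24],
    [0, 0, 32],
    [0, 0, 40],
    [0, 0, 48],
    [0, 0, 56],
    [0, 0, 64],
    [0, 0, 72],
    [0, 0, 80],
    [0, 0, 88.7],
    [0, 0, 88.7]
  ],
  "gripper": [0.06, 0.06, 0.06, 0.06, 0.06, 0.06, 0.06, 0.06, 0.06, 0.06, 0.06, 0.06]
}}

```text
t: 2.5
tool_pos: [0.5314, 0.0968, 0.2059]
tool_rot: [180.0, -0.0, -154.8]
force: [-0.8, -0.1, 0.1]
finger_gap: 0.0601
grip_force: 0.0
```

```bash
python3 - <<'E'
from cell import robot
import cv2
f=robot.grab_frame("scene")["frame"][130:260,290:430,::-1]
cv2.imwrite("pics/a1.png",cv2.resize(f,None,fx=4,fy=4,interpolation=cv2.INTER_CUBIC))
s=robot.sense();print(s["tool_pos"],s["tool_rot"],s["joint_pos"])
E
```

```text
[0.53144966 0.09676306 0.20601166] [ 1.79986660e+02 -3.07352761e-02 -1.55140353e+02] [ 1.41606706e+00  1.49978670e+01 -5.92279486e+00  6.91128436e+01
  1.10760374e-05 -2.34435768e+01]
```

View pics/a1.png

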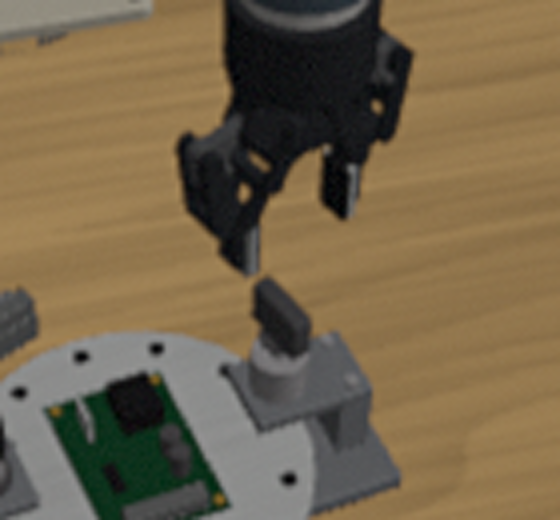

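The open fingers straddle the bar, with tips near crop (248,270) and (345,215) and the bar between them and below. They close across its flat sides, so I'll descend and close.

Request:
{"api": "arm_command", "payload": {
  "translation": [
    [0, 0, -0.02],
    [0, 0, -0.04],
    [0, 0, -0.055],
    [0, 0, -0.063],
    [0, 0, -0.068],
    [0, 0, -0.068],
    [0, 0, -0.068],
    [0, 0, -0.068]
  ],
  "rotation": [
    [0, 0, 0],
    [0, 0, 0],
    [0, 0, 0],
    [0, 0, 0],
    [0, 0, 0],
    [0, 0, 0],
    [0, 0, 0],
    [0, 0, 0]
  ],
  "gripper": [0.05, 0.04, 0.035, 0.03, 0.022, 0.022, 0.022, 0.022]
}}

```text
t: 3.35
tool_pos: [0.5319, 0.0968, 0.139]
tool_rot: [-180.0, 0.1, -155.0]
force: [-0.2, 0.7, 0.2]
finger_gap: 0.0221
grip_force: 0.0
```

Request:
{"api": "arm_command", "payload": {
  "translation": [
    [0, 0, 0],
    [0, 0, 0],
    [0, 0, 0],
    [0, 0, 0]
  ],
  "rotation": [
    [0, 0, 0],
    [0, 0, 0],
    [0, 0, 0],
    [0, 0, 0]
  ],
  "gripper": [0.018, 0.016, 0.01, 0.008]
}}

```text
t: 3.75
tool_pos: [0.5325, 0.0958, 0.1392]
tool_rot: [-179.8, 0.1, -155.1]
force: [2.3, -4.5, 4.2]
finger_gap: 0.0132
grip_force: 57.6
```

```bash
python3 -c "
from cell import robot
s=robot.sense();print({k:s[k] for k in('tool_pos','tool_rot','force','moment','finger_gap','grip_force')})"
```

```text
{'tool_pos': array([0.53254271, 0.09575138, 0.13917918]), 'tool_rot': array([-1.79833250e+02,  8.23701410e-02, -1.55075782e+02]), 'force': array([ 2.26195546, -4.5057524 ,  4.2392303 ]), 'moment': array([-1.24919863, -0.42443069, -0.56786722]), 'finger_gap': 0.0132189672119066, 'grip_force': 57.55805547349155}
```

Request:
{"api": "arm_command", "payload": {
  "translation": [
    [0.0005, -0.001, -0.003],
    [0.0005, -0.001, -0.006],
    [0.0005, -0.001, -0.009],
    [0.0005, -0.001, -0.011],
    [0.0005, -0.001, -0.011],
    [0.0005, -0.001, -0.011]
  ],
  "rotation": [
    [0, 0, 0],
    [0, 0, 0],
    [0, 0, 0],
    [0, 0, 0],
    [0, 0, 0],
    [0, 0, 0]
  ],
  "gripper": [0.008, 0.008, 0.008, 0.008, 0.008, 0.008]
}}

```text
t: 4.35
tool_pos: [0.5328, 0.0954, 0.1291]
tool_rot: [-179.9, 0.1, -155.0]
force: [-2.3, -1.6, 14.3]
finger_gap: 0.0135
grip_force: 58.8
```

The knob moved 10 mm and the force rose to 14 N, above the 7 N spring, so it has bottomed. Now I turn it clockwise while keeping it down.

Request:
{"api": "arm_command", "payload": {
  "translation": [
    [0.0, 0, 0],
    [0, 0, 0],
    [0, 0, 0],
    [0, 0, 0],
    [0, 0, 0],
    [0, 0, 0],
    [0, 0, 0],
    [0, 0, 0],
    [0, 0, 0],
    [0, 0, 0],
    [0, 0, 0],
    [0, 0, 0]
  ],
  "rotation": [
    [0, 0, -7],
    [0, 0, -14],
    [0, 0, -21],
    [0, 0, -28],
    [0, 0, -35],
    [0, 0, -42],
    [0, 0, -49],
    [0, 0, -56],
    [0, 0, -63],
    [0, 0, -70],
    [0, 0, -77],
    [0, 0, -81]
  ],
  "gripper": [0.008, 0.008, 0.008, 0.008, 0.008, 0.008, 0.008, 0.008, 0.008, 0.008, 0.008, 0.008]
}}

```text
t: 5.55
tool_pos: [0.5326, 0.0939, 0.1291]
tool_rot: [-180.0, 0.3, 123.7]
force: [-4.3, -11.5, 15.1]
finger_gap: 0.013
grip_force: 59.0
```

Request:
{"api": "arm_command", "payload": {
  "translation": [
    [0, 0, 0],
    [0, 0, 0],
    [0, 0, 0]
  ],
  "rotation": [
    [0, 0, -1],
    [0, 0, -2],
    [0, 0, -2]
  ],
  "gripper": [0.008, 0.008, 0.008]
}}

```text
t: 5.85
tool_pos: [0.5326, 0.0938, 0.1291]
tool_rot: [-180.0, 0.3, 121.9]
force: [-3.9, -10.7, 14.5]
finger_gap: 0.0125
grip_force: 59.2
```

```bash
python3 -c "
from cell import robot
s=robot.sense();print({k:s[k] for k in('tool_pos','tool_rot','force','moment','finger_gap','grip_force')})"
```

```text
{'tool_pos': array([0.53262743, 0.09383   , 0.12909403]), 'tool_rot': array([-179.99253693,    0.29227769,  121.90876917]), 'force': array([ -3.8998196 , -10.72525909,  14.49471476]), 'moment': array([-2.68546162,  0.81762293, -0.03342325]), 'finger_gap': 0.012482338115776544, 'grip_force': 59.208306670188904}
```

Request:
{"api": "arm_command", "payload": {
  "translation": [
    [0, 0.0005, 0],
    [0, 0.001, 0],
    [0, 0.001, 0]
  ],
  "rotation": [
    [0, 0, -2],
    [0, 0, -4],
    [0, 0, -4]
  ],
  "gripper": [0.008, 0.008, 0.008]
}}

```text
t: 6.15
tool_pos: [0.5325, 0.0945, 0.1291]
tool_rot: [-180.0, 0.3, 117.9]
force: [-4.4, -13.6, 14.7]
finger_gap: 0.0129
grip_force: 59.6
```

```bash
python3 -c "
from cell import robot
import cv2
s=robot.sense();print({k:s[k] for k in('tool_pos','tool_rot','force','moment','finger_gap','grip_force')})"
```

```text
{'tool_pos': array([0.53252155, 0.09453845, 0.12908475]), 'tool_rot': array([-179.97669616,    0.3312748 ,  117.91398416]), 'force': array([ -4.37987206, -13.59835147,  14.71336565]), 'moment': array([-3.14596057,  0.90364063,  0.70429812]), 'finger_gap': 0.01293295341018965, 'grip_force': 59.643287658691406}
```

The z moment has risen to 0.7 N·m, so the knob is at its stop. I'll open, lift and look.

Request:
{"api": "arm_command", "payload": {
  "translation": [
    [0, 0, 0],
    [0, 0, 0],
    [0, 0, 0],
    [0, 0, 0.02],
    [0, 0, 0.05],
    [0, -0.02, 0.08],
    [0.005, -0.06, 0.08],
    [0.012, -0.1, 0.08],
    [0.02, -0.14, 0.08],
    [0.027, -0.175, 0.08]
  ],
  "rotation": [
    [0, 0, 0],
    [0, 0, 0],
    [0, 0, 0],
    [0, 0, 0],
    [0, 0, 0],
    [0, 0, 0],
    [0, 0, 0],
    [0, 0, 0],
    [0, 0, 0],
    [0, 0, 0]
  ],
  "gripper": [0.03, 0.05, 0.06, 0.06, 0.06, 0.06, 0.06, 0.06, 0.06, 0.06]
}}

```text
t: 7.15
tool_pos: [0.5593, -0.0798, 0.2072]
tool_rot: [180.0, -0.0, 118.0]
force: [-0.6, 0.1, 1.0]
finger_gap: 0.0597
grip_force: 0.0
```

```bash
python3 - <<'E'
from cell import robot
import cv2,pickle
f=robot.grab_frame("scene");pickle.dump(f,open("scene.pkl","wb"))
cv2.imwrite("pics/a2.png",cv2.resize(f["frame"][150:280,250:400,::-1],None,fx=5,fy=4.6,interpolation=cv2.INTER_CUBIC)[:600])
s=robot.sense();print(s["tool_pos"],s["tool_rot"],s["joint_pos"])
E
```

```text
[ 0.56038159 -0.08407473  0.20674233] [-1.79970030e+02  9.79113654e-02  1.17883308e+02] [-16.97292445  17.45567306  -2.30973254  70.18677974  -0.09054615
  45.14375527]
```

View pics/a2.png

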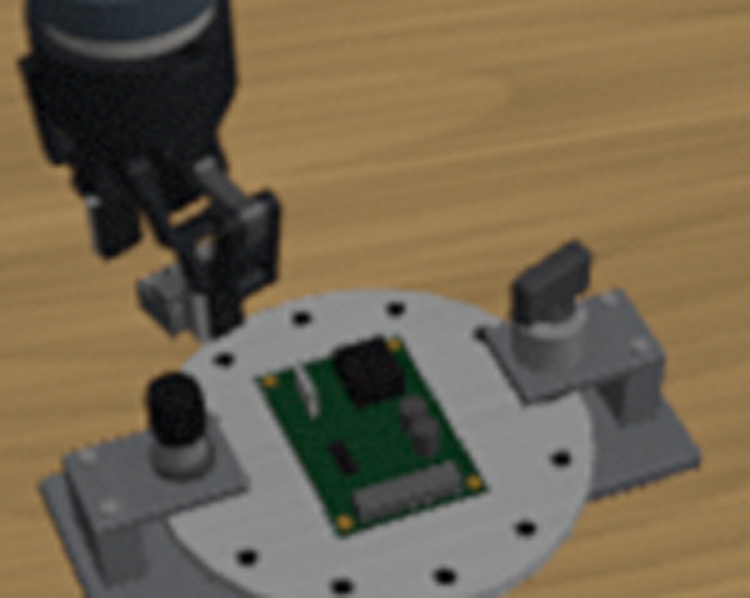

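The brake bar has turned and sits lower, with its top face running from about (521,293) to (583,248). I'll check its angle and height numerically.

```bash
python3 - <<'E'
from h import *
P=lambda u,v,z:plane("scene",250+(u+.5)/5-.5,150+(v+.5)/4.6-.5,z)
for z in(.130,.138):
    a,b=P(521,293,z),P(583,248,z);d=b-a;print(z,a,b,(a+b)/2,np.hypot(*d),np.degrees(np.arctan2(d[1],d[0])))
E
```

```text
0.13 [0.54608517 0.07707335] [0.52432502 0.11161935] [0.53520509 0.09434635] 0.040828053612517255 122.2063817112235
0.138 [0.55285613 0.07507363] [0.53131178 0.10927703] [0.54208395 0.09217533] 0.0404231573425437 122.20638171122341
```

The bar turned about 83° by this measure. At z = 0.130 its centre falls on the brake axis, so it is latched down. Next is the plunger.

Request:
{"api": "arm_command", "payload": {
  "translation": [
    [0.001, -0.0025, 0],
    [0.001, -0.0025, -0.01],
    [0.001, -0.0025, -0.03],
    [0.001, -0.0025, -0.05],
    [0.001, -0.0025, -0.07],
    [0.001, -0.0025, -0.083],
    [0.001, -0.0025, -0.0905],
    [0.001, -0.0025, -0.0905],
    [0.001, -0.0025, -0.0905],
    [0.001, -0.0025, -0.0905]
  ],
  "rotation": [
    [0, 0, 0],
    [0, 0, 0],
    [0, 0, 0],
    [0, 0, 0],
    [0, 0, 0],
    [0, 0, 0],
    [0, 0, 0],
    [0, 0, 0],
    [0, 0, 0],
    [0, 0, 0]
  ],
  "gripper": [0.06, 0.06, 0.06, 0.06, 0.06, 0.05, 0.045, 0.04, 0.034, 0.034]
}}

```text
t: 8.2
tool_pos: [0.5605, -0.0806, 0.1175]
tool_rot: [179.9, 0.1, 118.0]
force: [0.7, 0.4, -0.1]
finger_gap: 0.034
grip_force: 0.0
```

Request:
{"api": "arm_command", "payload": {
  "translation": [
    [0, 0, 0],
    [0, 0, 0],
    [0, 0, 0],
    [0, 0, 0],
    [0, 0, 0]
  ],
  "rotation": [
    [0, 0, 0],
    [0, 0, 0],
    [0, 0, 0],
    [0, 0, 0],
    [0, 0, 0]
  ],
  "gripper": [0.03, 0.026, 0.022, 0.018, 0.018]
}}

```text
t: 8.7
tool_pos: [0.5599, -0.081, 0.1175]
tool_rot: [180.0, 0.0, 118.0]
force: [-2.6, -0.5, 5.5]
finger_gap: 0.0243
grip_force: 58.5
```

Gripped well centred, with under 3 N of side force. Now I pull up.

Request:
{"api": "arm_command", "payload": {
  "translation": [
    [0, 0, 0.003],
    [0, 0, 0.006],
    [0, 0, 0.009],
    [0, 0, 0.012],
    [0, 0, 0.015],
    [0, 0, 0.018],
    [0, 0, 0.019],
    [0, 0, 0.02],
    [0, 0, 0.02],
    [0, 0, 0.02]
  ],
  "rotation": [
    [0, 0, 0],
    [0, 0, 0],
    [0, 0, 0],
    [0, 0, 0],
    [0, 0, 0],
    [0, 0, 0],
    [0, 0, 0],
    [0, 0, 0],
    [0, 0, 0],
    [0, 0, 0]
  ],
  "gripper": [0.018, 0.018, 0.018, 0.018, 0.018, 0.018, 0.018, 0.018, 0.018, 0.018]
}}

```text
t: 9.7
tool_pos: [0.5598, -0.0809, 0.1357]
tool_rot: [-179.9, -0.0, 118.0]
force: [2.4, -5.9, -19.3]
finger_gap: 0.0238
grip_force: 60.4
```

It rose 18.2 mm and the force is 19 N, above the 10.5 N spring, so it is at the stop. I'll hold and look once more.

Request:
{"api": "arm_command", "payload": {
  "translation": [
    [0, 0, 0],
    [0, 0, 0],
    [0, 0, 0],
    [0, 0, 0],
    [0, 0, 0]
  ],
  "rotation": [
    [0, 0, 0],
    [0, 0, 0],
    [0, 0, 0],
    [0, 0, 0],
    [0, 0, 0]
  ],
  "gripper": [0.018, 0.018, 0.018, 0.018, 0.018]
}}

```text
t: 10.2
tool_pos: [0.5599, -0.0809, 0.1357]
tool_rot: [-179.9, -0.0, 118.0]
force: [3.3, -5.5, -19.3]
finger_gap: 0.0242
grip_force: 60.4
```

```bash
python3 - <<'E'
from cell import robot
import cv2
f=robot.grab_frame("scene")
cv2.imwrite("pics/a3.png",cv2.resize(f["frame"][170:290,250:400,::-1],None,fx=5,fy=5,interpolation=cv2.INTER_CUBIC))
E
```

```text
(no output)
```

View pics/a3.png

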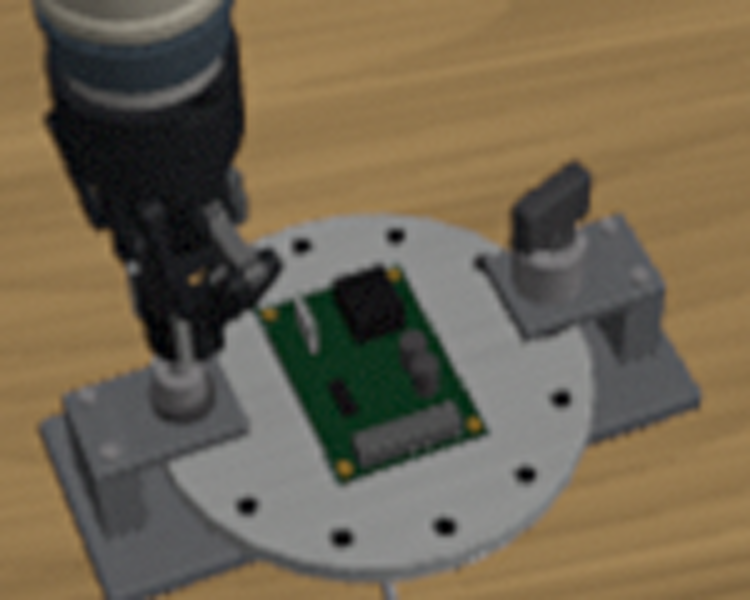

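The plunger knob is held up, with its thin stem visible above the barrel near (183,345). The brake bar is still turned and down near (550,205).

```bash
python3 -c "
from cell import robot
print(robot.sign_off())"
```

```text
the job is handed in; nothing more can be done
None
```

The brake is pushed down, turned clockwise to its stop and latched, and the index plunger is held fully up (18 mm) in the gripper; the job is handed in at about 10 s.

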